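# Sort the bushing by the comparator's verdict

### The arm

A 6-joint arm with a two-finger parallel gripper is mounted at the origin on the work surface. World frame = base frame: x ahead of the robot, y to its left, z up, the work surface at z = 0. Lengths are in m, angles in rad, forces in N, time in s.
With the tool pointing down it reaches from about 0.375 to 0.825 m from the base axis. Payload 5.5 kg.
Tool frame: the origin (TCP) lies midway between the tips of the shut fingers; the grasp point (between the pads) lies 19 mm behind it; z points along the fingers, y is the direction in which the jaws open and shut (so a half turn about z gives the same grasp; the last joint's range is limited). The gripper opens to 85 mm and grips with 20 to 120 N. Pads are 22 mm wide; open, the fingers measure 114 mm over their backs; the gripper's body (76 mm by 85 mm) begins 54 mm behind the grasp point. The pads swing forward as they close: fully open they stand 13 mm farther back than shut.
Start: joints at [-1.309, 0.314, -0.047, 1.21, 0, 1.571], TCP at [0.155, -0.58, 0.199] pointing down, gripper open.
Joint ranges: [-2.67, 2.67], [-0.69, 1.73], [-1.03, 1.25], [-2.08, 2.16], [-1.42, 1.45], [-3.14, 3.14]. Speed limits (rad/s): [2.39, 2.39, 3.01, 3.14, 3.14, 3.14].

### API

Orientations are given as a unit quaternion [x, y, z, w].
In Python, from station import arm gives the robot as it stands.
- The arm moves only by the shell command python3 -m jog 'ROWS' [FORCE]. ROWS is a JSON object of lists of equal length, an entry for each row: "fingers": the opening, from 0 (shut) to 1 (fully open); "travel": the shift along the tool's x, y, z in mm, a list of three; "spin": the turn about the tool's z in rad. A call has 1 to 8 rows; each row shifts and turns the pose as measured when the row begins, along the tool's axes as they then stand; what a row does not reach is not made up. A row lasts 1/10 s, in which the tool goes at most 50 mm and 8.59 degrees, less where a joint would pass 70% of its speed; a pose out of reach is approached as far as the arm can. A call is refused whole if a number of a shift passes 50 or a number of a turn 0.15, either way. A call with a gripper value outside its range is refused whole. The fingers move at their own pace and stop on an object; FORCE is the grip in N (left out, the last holds). Time passes only in rows, so rows that do not move let the fingers close. It gives the time, the measured TCP pose, the force and the opening at its end, in the units of the state.
- arm.get_state(): the state, without advancing time (a new reading comes with each control period).
- arm.grab_frame(name): name is "side" or "top" or "wrist"; returns a dict with "frame" (420x560x3 uint8, red, green, blue), "vfov" (degrees; the focal length in pixels is half the picture's height over the tangent of half this angle, whatever the lens; pixels are square), "cx", "cy" (the principal point, pixels), "world_to_cam" (4x4, takes a point from world to camera coordinates). Camera axes: x right, y down, z forward; pixel columns grow to the right and rows downward; lengths in m; the calibration is good to about 2 mm. A picture is of the moment at which its call begins. There is no depth.
- arm.finish_job(): hands the job in, once; it reports no verdict.
The state is a dict: "time": time; "q": joint angles; "qd": joint speeds; "tau": joint torques, N m; "tool_pos": TCP position; "tcp_rot": TCP orientation; "ft_force": force on the tool from outside, world axes, zero at the start; "ft_torque": the same for the moment, N m; "width": finger opening in m.
Only numpy, scipy, OpenCV 4.12 (cv2) and the standard library are available. Lean on these libraries where they do the work, as an engineer would, in place of code of your own. Each camera call takes 0.05 s, during which the arm holds its last target.

### The job

The bushing standing on the steel anvil of the comparator has just been gauged. Read the needle on the comparator's dial: if it leans into the green half, the bushing has passed and goes into the green tray; if it leans into the red half, it goes into the red tray. Set the bushing down upright on the floor of the right tray and let go.

Things in the scene. Friction and masses are not known exactly. Their poses are not given: they have to be found in the camera images.
- part_center (a point): Centre (half-way up) of the bushing: bare aluminium, 55 mm tall, body 36 mm in diameter on a foot 46 mm in diameter and 10 mm high, 0.25 kg, upright (z up its axis). It stands on the steel anvil (68 mm wide, top 22 mm above the table) of the grey comparator; the dial housing, 110 mm high, begins 80 mm from it towards the robot. Other bushings stand on the bare table: not concerned.
- needle (a joint): White needle on the comparator's dial (130 x 104 mm, tilted 45 degrees, facing up and away from the robot, under a clear cover). 0 would be straight up the dial; it always rests at a stop on one side: about +0.8 rad = over the red half (failed), about -0.8 rad = over the green half (passed).
- green_tray: Green plastic tray fixed to the table, open on top, outside 150 (its x) x 130 (its y) x 28 mm high, walls and floor 4 mm thick. Origin: centre of its underside, on the table; z up. The two trays stand left and right of the comparator, and which one is on which side changes.
- red_tray: Red plastic tray fixed to the table, open on top, outside 150 (its x) x 130 (its y) x 28 mm high, walls and floor 4 mm thick. Origin: centre of its underside, on the table; z up. The two trays stand left and right of the comparator, and which one is on which side changes.
Not all that is in view belongs to the job. There is more than one size of the red_tray; the job needs the largest. Leave any pink look-alike of the part that bears part_center alone.

How it is judged:
At the end, for the whole second after the job is handed in: The bushing stands upright (within 10 degrees), at rest and released, on the floor of the tray that the needle calls for: the red tray if the needle rests in the red half, the green tray if it rests in the green half; anywhere inside the tray's walls will do (((value of joint needle above 0.3 rad and (x of part_center in the frame of red_tray between -0.06 and 0.06 m and y of part_center in the frame of red_tray between -0.05 and 0.05 m and z of part_center in the frame of red_tray between 0.024 and 0.038 m)) or (value of joint needle below -0.3 rad and (x of part_center in the frame of green_tray between -0.06 and 0.06 m and y of part_center in the frame of green_tray between -0.05 and 0.05 m and z of part_center in the frame of green_tray between 0.024 and 0.038 m))) and angle between part_center's own z axis and vertical below 0.17 rad and linear speed of part below 0.02 m/s and angular speed of part below 0.2 rad/s); the robot touches nothing.
It also fails if it takes over 34 s, if anything falls off the work surface, if the arm or the gripper's body presses on something with over 40 N, if the wrist force passes 120 N, or if a joint passes its speed limit or range.

## Working session

There is one attempt and no reset: what is moved stays moved. The work goes in short steps, Python scripts to look and compute and a shell command to move; the robot and the scene stay as the last step left them, time stands still between calls to the robot, and variables do not carry over. Pictures are saved under pics/ and viewed, and the job is handed in when it is done.

```bash
mkdir -p pics; cat > h.py <<'E'
from station import arm
import numpy as np, cv2
def grab(n,fn=None):
    d=arm.grab_frame(n)
    if fn: cv2.imwrite('pics/'+fn,d['frame'][:,:,::-1])
    return d
def ray(d,u,v):
    f=210/np.tan(np.radians(d['vfov'])/2)
    T=np.array(d['world_to_cam']);R=T[:3,:3];t=T[:3,3]
    return -R.T@t, R.T@np.array([(u-d['cx'])/f,(v-d['cy'])/f,1])
def onz(d,u,v,z):
    o,r=ray(d,u,v); return o+r*(z-o[2])/r[2]
def proj(d,p):
    f=210/np.tan(np.radians(d['vfov'])/2)
    T=np.array(d['world_to_cam']);c=T[:3,:3]@np.array(p)+T[:3,3]
    return f*c[0]/c[2]+d['cx'],f*c[1]/c[2]+d['cy']
E
python3 - <<'E'
from h import *
import pickle
D={n:grab(n,n+'0.png') for n in('side','top','wrist')}
pickle.dump(D,open('d0.pkl','wb'))
for n in D: print(n,D[n]['vfov'],D[n]['cx'],D[n]['cy'],ray(D[n],280,210))
print(arm.get_state())
E
```

```text
side 54.2371112183604 284.76029487586015 211.7104370907398 (array([ 0.34125335, -0.59725289,  0.71414831]), array([ 0.16681857,  0.673456  , -0.72026436]))
top 44.95279965185871 275.54369523745885 208.6297837141503 (array([ 0.35696009, -0.0100627 ,  1.50285895]), array([ 0.10974202, -0.00389028, -0.99399493]))
wrist 59.37644191629162 268.80103794095027 212.38469654019204 (array([ 0.23418408, -0.55841034,  0.37430569]), array([-0.29104586, -0.10804069, -0.95109716]))
{'time': 0.15, 'q': array([-1.30900163e+00,  3.14063690e-01, -4.78169058e-02,  1.21016342e+00,
        2.41089439e-05,  1.57076109e+00]), 'qd': array([-0.00067216, -0.00184164,  0.00051957, -0.0014548 ,  0.00170555,
        0.00063365]), 'tau': array([-5.04055788e-04, -5.40045941e+01,  3.40059471e+01,  1.32471308e-02,
       -5.09389864e-08,  1.85826156e-05]), 'tool_pos': array([ 0.15518071, -0.57911937,  0.19874681]), 'tcp_rot': array([ 9.91442675e-01,  1.30541305e-01, -6.94646262e-05, -6.20084516e-04]), 'ft_force': array([ 0.1675393 , -0.59269856,  0.01316966]), 'ft_torque': array([0.00167991, 0.0266961 , 0.01853812]), 'width': 0.08521876911374224}
```

View pics/side0.png

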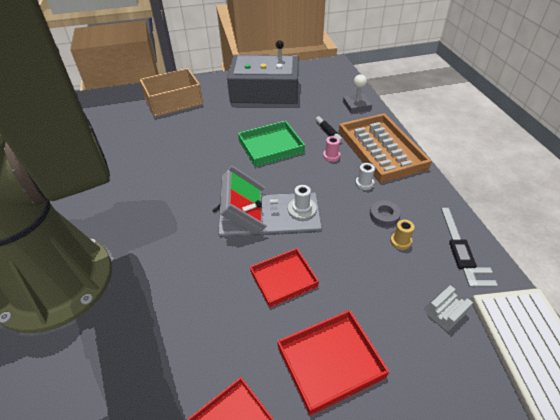

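View pics/top0.png

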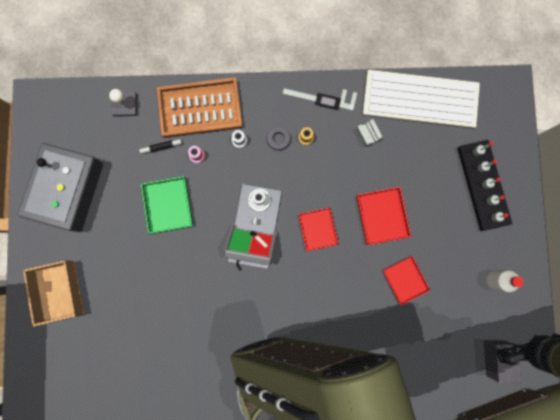

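View pics/wrist0.png

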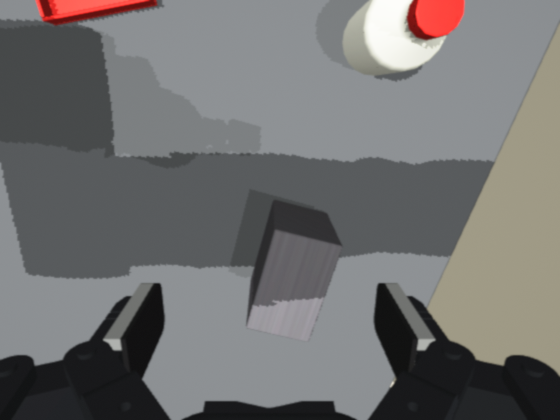

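Side view: comparator at (255,200), with the bushing on its anvil at (303,200). The green tray is at (271,143), and the red ones are at (284,277), (332,360) and (235,405). In the top view, the red candidates are (318,229), (384,216) and (406,280). Next I'll enlarge the dial and measure the trays.

```bash
python3 - <<'E'
from h import *
import pickle
D=pickle.load(open('d0.pkl','rb'))
s=D['side']['frame'];t=D['top']['frame']
a=cv2.resize(s[160:240,205:330],None,fx=4,fy=4,interpolation=cv2.INTER_CUBIC)
b=cv2.resize(t[180:270,220:290],None,fx=4,fy=4,interpolation=cv2.INTER_CUBIC)
im=np.zeros((360,790,3),np.uint8);im[:320,:500]=a;im[:360,505:785]=b
cv2.imwrite('pics/crop.png',im[:,:,::-1])
d=D['top'];hsv=cv2.cvtColor(t,cv2.COLOR_RGB2HSV)
for name,m in (('red',cv2.inRange(hsv,(0,170,90),(6,255,255))|cv2.inRange(hsv,(174,170,90),(180,255,255))),('green',cv2.inRange(hsv,(45,120,60),(80,255,255)))):
  m=cv2.morphologyEx(m,cv2.MORPH_CLOSE,np.ones((3,3)))
  for c in cv2.findContours(m,0,2)[0]:
    if cv2.contourArea(c)<300: continue
    r=cv2.minAreaRect(c);bx=cv2.boxPoints(r)
    P=np.array([onz(d,*p,0.028)[:2] for p in bx])
    print(name,r[0],'ctr',P.mean(0).round(4),'sides',np.linalg.norm(P[1]-P[0]).round(3),np.linalg.norm(P[2]-P[1]).round(3),'dir',np.degrees(np.arctan2(*(P[1]-P[0])[::-1])).round(1))
E
```

```text
red (405.7169494628906, 280.0824890136719) ctr [ 0.3077 -0.3713] sides 0.094 0.108 dir -64.4
red (317.86236572265625, 229.07022094726562) ctr [ 0.4612 -0.1244] sides 0.092 0.106 dir -78.5
red (383.11541748046875, 215.57688903808594) ctr [ 0.4957 -0.3158] sides 0.13 0.147 dir -80.2
green (239.98077392578125, 240.59617614746094) ctr [0.4336 0.1028] sides 0.059 0.058 dir -12.3
green (166.44593811035156, 204.67567443847656) ctr [0.5449 0.3166] sides 0.133 0.15 dir -82.0
```

View pics/crop.png

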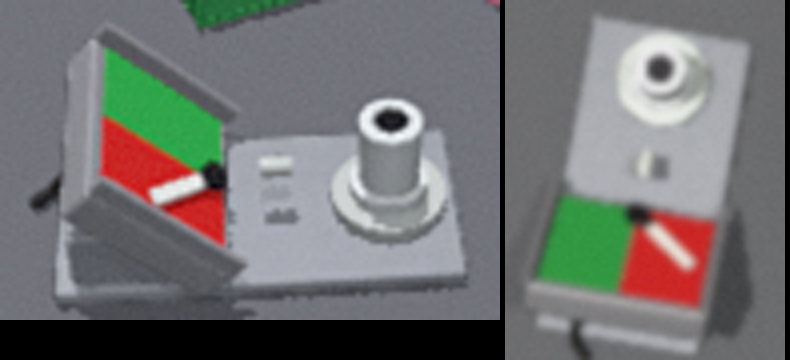

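The needle (pivot 219,204 and tip 243,208 in the side view) lies over the red half in both views, so the bushing goes to the red tray. Of the three red trays, only the one at top (383,216) measures 147 x 130 mm; the other two are 106 x 92 mm. Next I'll locate the bushing and the comparator's heading.

```bash
cat >> h.py <<'E'
from scipy.spatial.transform import Rotation as Ro
def tri(a,b):
    # closest point of two rays
    (o1,r1),(o2,r2)=a,b
    s=np.linalg.lstsq(np.c_[r1,-r2],o2-o1,rcond=None)[0]
    p,q=o1+s[0]*r1,o2+s[1]*r2
    return (p+q)/2,np.linalg.norm(p-q)
def go(x,y,z,yaw=None):
    # remaining shift in tool axes (mm); yaw = wanted world heading of the jaw axis (deg)
    s=arm.get_state();R=Ro.from_quat(s['tcp_rot']).as_matrix()
    print('tcp',s['tool_pos'].round(4),'w',round(s['width'],4),'t',round(s['time'],2),'F',s['ft_force'].round(1))
    print('travel mm',(R.T@(np.array([x,y,z])-s['tool_pos'])*1000).round(1),'tilt z',R[:,2].round(3))
    j=np.degrees(np.arctan2(R[1,1],R[0,1]))
    if yaw is not None:
        dy=(yaw-j+90)%180-90
        print('jaw heading',j.round(1),'spin (tool z down)',-np.radians(dy).round(3),'q6',s['q'][5].round(2))
E
python3 - <<'E'
from h import *
import pickle
D=pickle.load(open('d0.pkl','rb'));T,S=D['top'],D['side']
print(tri(ray(T,258.75,197.5),ray(S,302.5,190)), onz(T,258.75,197.5,.077),onz(S,302.5,190,.077))
# anvil/base edges in top crop -> side line of the comparator base
f=lambda u,v:onz(T,(u-505)/4+220,v/4+180,.01)
for a,b in (((570,190),(594,20)),((727,200),(747,45))):
  e=f(*b)-f(*a);print('heading',np.degrees(np.arctan2(e[1],e[0])))
go(0.54,0.075,.2,80)
E
```

```text
(array([0.55229186, 0.04334685, 0.07906797]), np.float64(0.001857797101894836)) [0.5516552  0.04360376 0.077     ] [0.5539241  0.04536652 0.077     ]
heading -9.038828160749011
heading -8.845637031692267
tcp [ 0.1552 -0.5791  0.1987] w 0.0852 t 0.15 F [ 0.2 -0.6  0. ]
travel mm [ 541.  -532.2   -0.6] tilt z [-0.     0.001 -1.   ]
jaw heading -75.0 spin (tool z down) 0.436 q6 1.57
```

Bushing axis is at about (0.5525, 0.044), and the two views agree within 2 mm. I'll grip across the comparator with the jaws heading 81°. First I lift, then travel.

```bash
python3 -m jog '{"fingers":[1,1,1,1,1,1,1,1],"travel":[[0,0,-40],[36,-33,0],[36,-33,0],[36,-33,0],[36,-33,0],[36,-33,0],[36,-33,0],[36,-33,0]],"spin":[0,0,0,0,0,0,0,0]}' 40 | tail -c 600
python3 -m jog '{"fingers":[1,1,1,1,1,1,1],"travel":[[36,-33,0],[36,-33,0],[36,-33,0],[36,-33,0],[36,-33,0],[36,-33,0],[36,-33,0]],"spin":[0,0,0,0,0,0,0]}' | tail -c 400
python3 -c "
from h import *
go(.5525,.044,.2,81)"
```

```text
time: 0.95
tool_pos: [0.3404, -0.2896, 0.2383]
tcp_rot: [0.992, 0.125, 0.0, -0.001]
ft_force: [1.3, -0.4, 0.2]
width: 0.0854
time: 1.65
tool_pos: [0.5289, 0.0056, 0.2389]
tcp_rot: [0.992, 0.125, 0.001, -0.0]
ft_force: [1.1, -1.4, -0.3]
width: 0.0856
tcp [0.5289 0.0056 0.2389] w 0.0856 t 1.65 F [ 1.1 -1.4 -0.3]
travel mm [ 32.3 -31.4  39. ] tilt z [ 0.002  0.    -1.   ]
jaw heading -75.7 spin (tool z down) 0.407 q6 2.9
```

The last joint is near its range limit, so I'll turn the other way (-2.735 rad) for the same grasp.

```bash
python3 -m jog '{"fingers":[1,1,1,1,1,1,1,1],"travel":[[32,-31,0],[0,0,0],[0,0,0],[0,0,0],[0,0,0],[0,0,0],[0,0,0],[0,0,0]],"spin":[0,-0.149,-0.149,-0.149,-0.149,-0.149,-0.149,-0.149]}' >/dev/null
python3 -m jog '{"fingers":[1,1,1,1,1,1,1,1],"travel":[[0,0,0],[0,0,0],[0,0,0],[0,0,0],[0,0,0],[0,0,0],[0,0,0],[0,0,0]],"spin":[-0.149,-0.149,-0.149,-0.149,-0.149,-0.149,-0.149,-0.149]}' >/dev/null
python3 -c "
from h import *
go(.5525,.044,.15,81)"
```

```text
tcp [0.5522 0.0536 0.2319] w 0.0855 t 3.25 F [-0.1 -0.5 -0.4]
travel mm [-6.6 -7.1 81.9] tilt z [-0.009  0.001 -1.   ]
jaw heading 53.6 spin (tool z down) -0.478 q6 0.73
```

```bash
python3 -m jog '{"fingers":[1,1,1,1,1],"travel":[[0,0,0],[0,0,0],[0,0,0],[0,0,0],[0,0,0]],"spin":[-0.149,-0.149,-0.149,-0.04,0]}' >/dev/null
python3 - <<'E'
from h import *
d=grab('wrist','w1.png')
go(.5525,.044,.13,81)
print(proj(d,(.5525,.044,.077)))
E
```

```text
tcp [0.5509 0.0534 0.2302] w 0.0855 t 3.8 F [-0.3  1.  -0.3]
travel mm [ -4.2  -9.  100.2] tilt z [-0.012  0.    -1.   ]
jaw heading 81.9 spin (tool z down) 0.015 q6 0.24
(np.float64(259.1173990048529), np.float64(187.46425486442104))
```

View pics/w1.png

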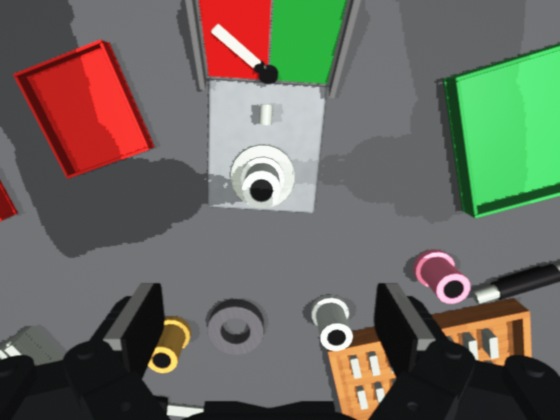

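The wrist view shows the needle over red again. The bushing bore on the anvil is at (262,188), 3 px from the prediction. The look-alikes at (440,275) pink, (333,320) bare and (168,345) gold stand on the table. I'll descend in stages.

```bash
python3 -c "
from h import *
d=grab('wrist');print(onz(d,262,188,.077))"
python3 -m jog '{"fingers":[1,1,1,1],"travel":[[-4,-9,30],[0,0,40],[0,0,30],[0,0,0]],"spin":[0,0,0,0]}'
python3 - <<'E'
from h import *
d=grab('wrist','w2.png')
go(.5525,.044,.042,81)
print(proj(d,(.5525,.044,.077)))
E
```

```text
[0.55333032 0.0465474  0.077     ]
time: 4.25
tool_pos: [0.5542, 0.0439, 0.129]
tcp_rot: [0.073, 0.997, 0.0, -0.004]
ft_force: [0.4, -0.2, -0.3]
width: 0.0855
tcp [0.5554 0.044  0.1311] w 0.0852 t 4.3 F [-0.9  0.2  0.1]
travel mm [ 2.4 -0.4 89.1] tilt z [-0.005  0.001 -1.   ]
jaw heading 81.6 spin (tool z down) 0.01 q6 0.22
(np.float64(268.6593108744649), np.float64(217.35969981266018))
```

View pics/w2.png

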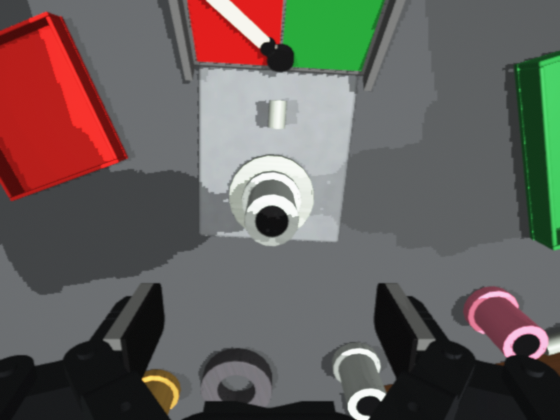

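The bore is at (272,222), within 2 mm of the prediction. I'll descend and grip.

```bash
python3 -c "
from h import *
go(.553,.0452,.042,81)"
python3 -m jog '{"fingers":[1,1,1,1],"travel":[[2,1,30],[0,0,30],[0,0,26],[0,0,0]],"spin":[0,0,0,0]}'
python3 -c "
from h import *
go(.553,.0452,.042,81)"
```

```text
tcp [0.5554 0.044  0.1311] w 0.0852 t 4.3 F [-0.9  0.2  0.1]
travel mm [ 2.1  0.8 89.1] tilt z [-0.005  0.001 -1.   ]
jaw heading 81.6 spin (tool z down) 0.01 q6 0.22
time: 4.7
tool_pos: [0.5602, 0.0462, 0.0516]
tcp_rot: [0.074, 0.997, 0.001, 0.003]
ft_force: [-0.8, 0.3, 0.3]
width: 0.085
tcp [0.5602 0.0462 0.0516] w 0.085 t 4.7 F [-0.8  0.3  0.3]
travel mm [ 7.  -2.1  9.5] tilt z [ 0.007  0.002 -1.   ]
jaw heading 81.5 spin (tool z down) 0.008 q6 0.23
```

```bash
python3 -m jog '{"fingers":[1,1,1],"travel":[[7,-2,9],[0,0,0],[0,0,0]],"spin":[0,0,0]}'
python3 -c "
from h import *
go(.553,.0452,.042,81)
grab('side','s2.png')"
```

```text
time: 5.0
tool_pos: [0.5565, 0.0456, 0.0475]
tcp_rot: [0.074, 0.997, 0.002, 0.007]
ft_force: [-0.4, -0.7, -0.1]
width: 0.0853
tcp [0.5565 0.0456 0.0475] w 0.0853 t 5.0 F [-0.4 -0.7 -0.1]
travel mm [ 3.5 -0.9  5.4] tilt z [ 0.013  0.003 -1.   ]
jaw heading 81.5 spin (tool z down) 0.008 q6 0.23
```

View pics/s2.png

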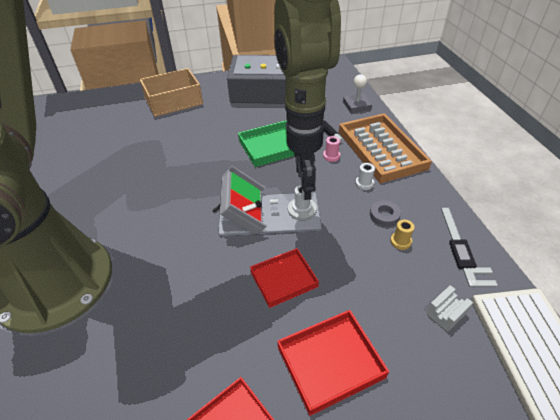

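The gripper straddles the bushing at (303,200). I'll make a last small correction and close.

```bash
python3 -m jog '{"fingers":[1,1,0,0,0,0,0,0],"travel":[[4,-1,6],[0,0,0],[0,0,0],[0,0,0],[0,0,0],[0,0,0],[0,0,0],[0,0,0]],"spin":[0,0,0,0,0,0,0,0]}' 40
python3 -m jog '{"fingers":[0,0,0,0],"travel":[[0,0,0],[0,0,0],[0,0,0],[0,0,0]],"spin":[0,0,0,0]}' 40
python3 -c "
from h import *
go(.553,.0452,.042,81)"
```

```text
time: 5.85
tool_pos: [0.5615, 0.0481, 0.0506]
tcp_rot: [0.074, 0.997, 0.005, 0.015]
ft_force: [-0.2, 3.5, 6.0]
width: 0.0037
time: 6.25
tool_pos: [0.5625, 0.0483, 0.0515]
tcp_rot: [0.074, 0.997, 0.005, 0.016]
ft_force: [0.1, -0.3, -0.3]
width: 0.0002
tcp [0.5625 0.0483 0.0515] w 0.0002 t 6.25 F [ 0.1 -0.3 -0.3]
travel mm [ 9.3 -4.6  9.2] tilt z [ 0.033  0.008 -0.999]
jaw heading 81.5 spin (tool z down) 0.009 q6 0.23
```

The fingers closed on nothing (width 0), so I'll look.

```bash
python3 - <<'E'
from h import *
d=grab('wrist','w3.png');d=grab('side')
cv2.imwrite('pics/s3.png',cv2.resize(d['frame'][120:260,200:400],None,fx=4,fy=4)[:,:,::-1])
E
```

```text
(no output)
```

View pics/w3.png

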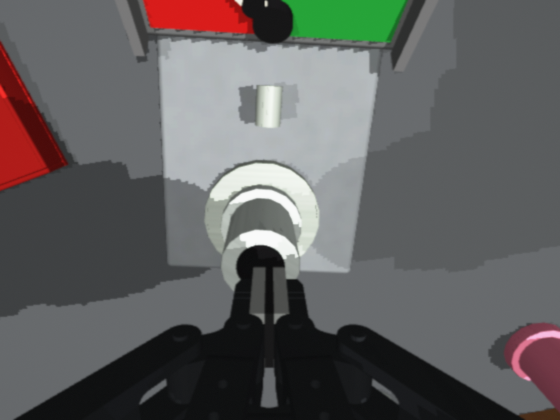

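View pics/s3.png

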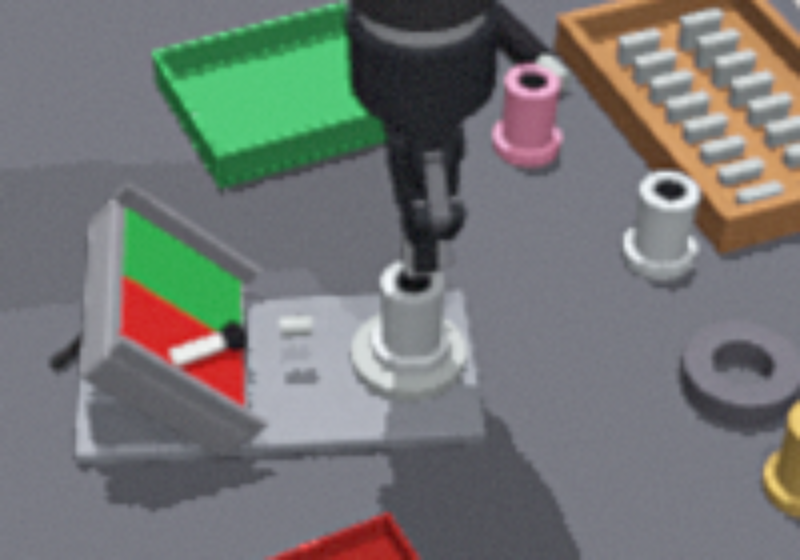

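```bash
python3 - <<'E'
from h import *
d=grab('side');w=grab('wrist')
s=arm.get_state();p=s['tool_pos'];print(p,s['q'].round(3),s['ft_force'].round(1))
for n,c in(('side',d),('wrist',w)):
  print(n,'tcp',np.round(proj(c,p),1),'bore',np.round(proj(c,(.553,.045,.077)),1),'tray foot',np.round(proj(c,(.553,.045,.022)),1))
# fingertip seen at side(305,187), wrist(270,268)
print(tri(ray(d,305,188),ray(w,268,268)))
print('bushing bore top side/wrist',tri(ray(d,303,190),ray(w,262,262)))
E
```

```text
[0.56269578 0.04832874 0.05165044] [ 0.082  0.322 -0.392  0.823  0.006  0.23 ] [0.2 0.6 0.1]
side tcp [305.5 196.4] bore [302.2 190.2] tray foot [301.6 207.2]
wrist tcp [268.9 252.6] bore [259.1 259.7] tray foot [260.2 216.1]
(array([0.55940288, 0.04857346, 0.07749316]), np.float64(0.0034048864493323363))
bushing bore top side/wrist (array([0.55515549, 0.04603806, 0.07589776]), np.float64(0.0004383260298142637))
```

It is ambiguous whether the tips sit on the bushing's rim or inside the bore; the triangulated tip height (77 mm) disagrees with the reported TCP (52 mm). I'll lift straight up and measure the shut tips in free air.

```bash
python3 -m jog '{"fingers":[0,0,0,0],"travel":[[0,0,-20],[0,0,-30],[0,0,-30],[0,0,0]],"spin":[0,0,0,0]}'
python3 - <<'E'
from h import *
d=grab('side');w=grab('wrist','w4.png');p=arm.get_state()['tool_pos']
for n,c in(('side',d),('wrist',w)): print(n,np.round(proj(c,p),1))
go(.553,.0452,.13,81)
im=d['frame'].copy();u,v=proj(d,p);cv2.circle(im,(int(u+.5),int(v+.5)),1,(255,0,255),-1)
cv2.imwrite('pics/s4.png',cv2.resize(im[100:240,220:380],None,fx=4,fy=4,interpolation=0)[:,:,::-1])
E
```

```text
time: 6.85
tool_pos: [0.5579, 0.0473, 0.1319]
tcp_rot: [0.074, 0.997, 0.005, 0.014]
ft_force: [1.4, 0.6, 0.5]
width: -0.0002
side [303.6 172.1]
wrist [268.3 249.3]
tcp [0.5557 0.0471 0.1285] w 0.0 t 6.95 F [-0.2 -0.2 -0.5]
travel mm [ 2.3 -2.3 -1.6] tilt z [ 0.023  0.008 -1.   ]
jaw heading 81.5 spin (tool z down) 0.009 q6 0.23
```

View pics/s4.png

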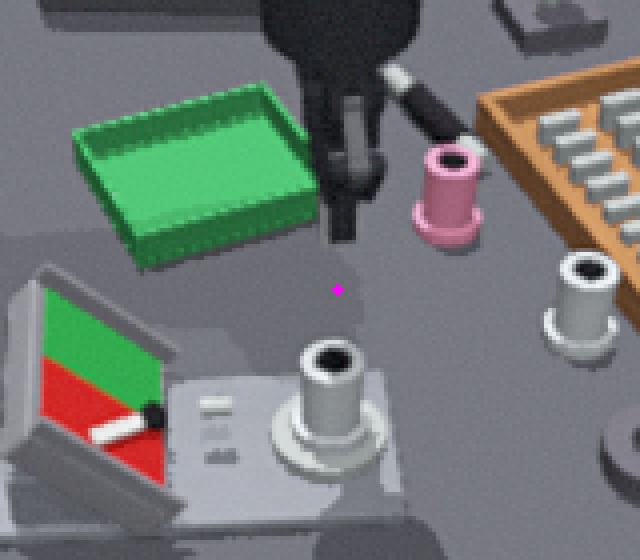

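View pics/w4.png

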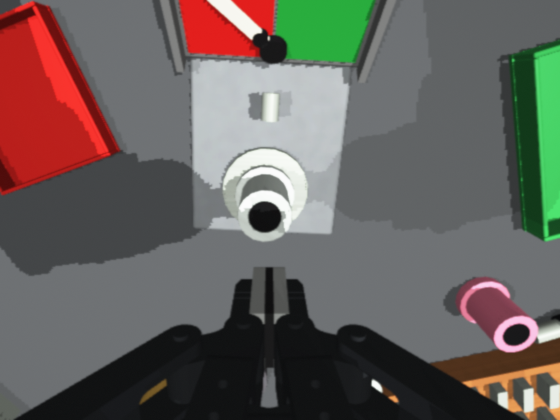

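The real shut tips are at side (305.5,160), about 12 px above the projected TCP (303.6,172). The bushing is unharmed and upright. I'll measure the offset.

```bash
python3 - <<'E'
from h import *
d=grab('side');w=grab('wrist');s=arm.get_state();p=s['tool_pos'];R=Ro.from_quat(s['tcp_rot']).as_matrix()
t,e=tri(ray(d,305.3,160.3),ray(w,268.5,267));print('tip',t.round(4),e.round(4),'tcp',p.round(4),'tip in tool mm',(R.T@(t-p)*1000).round(1))
print('bore',tri(ray(d,303,189.5),ray(w,265,216)))
# lower contour of shut fingers: wrist cam pose in tool frame
T=np.array(w['world_to_cam']);Rc=T[:3,:3].T;c=-Rc@T[:3,3];print('cam in tool mm',(R.T@(c-p)*1000).round(1),(R.T@Rc[:,2]).round(3))
E
```

```text
tip [0.5542 0.048  0.1568] 0.0112 tcp [0.5544 0.047  0.1269] tip in tool mm [ -0.2   1.3 -29.8]
bore (array([0.55397035, 0.04546799, 0.07771273]), np.float64(0.0024398612638595204))
cam in tool mm [  80.1    0.  -176.1] [-0.317  0.     0.949]
```

The true tips sit about 25–30 mm behind the reported TCP. The images and the 6 N push on the bushing's top during closing agree on this, so I'll trust vision for height: open, and go down to a reported z of about 0.014.

```bash
python3 -m jog '{"fingers":[1,1,1,1,1,1,1,1],"travel":[[0,-2,0],[0,0,0],[0,0,0],[0,0,0],[0,0,0],[0,0,25],[0,0,25],[0,0,25]],"spin":[0,0,0,0,0,0,0,0]}'
python3 -c "
from h import *
go(.554,.0455,.014,81)"
```

```text
time: 7.85
tool_pos: [0.5571, 0.0455, 0.0502]
tcp_rot: [0.074, 0.997, 0.005, 0.011]
ft_force: [0.5, -0.4, 0.3]
width: 0.0855
tcp [0.5571 0.0455 0.0502] w 0.0855 t 7.85 F [ 0.5 -0.4  0.3]
travel mm [ 3.8 -0.9 36.1] tilt z [ 0.023  0.008 -1.   ]
jaw heading 81.5 spin (tool z down) 0.009 q6 0.23
```

```bash
python3 -m jog '{"fingers":[1,1,1],"travel":[[3,0,18],[2,0,15],[0,0,0]],"spin":[0,0,0]}'
python3 - <<'E'
from h import *
d=grab('side');w=grab('wrist','w5.png')
go(.554,.0455,.014,81)
cv2.imwrite('pics/s5.png',cv2.resize(d['frame'][100:240,220:380],None,fx=4,fy=4)[:,:,::-1])
E
```

```text
time: 8.15
tool_pos: [0.5499, 0.0464, 0.0125]
tcp_rot: [0.074, 0.997, 0.004, 0.009]
ft_force: [-0.9, -0.3, 0.2]
width: 0.0851
tcp [0.552  0.0465 0.0146] w 0.0854 t 8.25 F [0.6 0.1 0. ]
travel mm [-2.1 -0.7  0.6] tilt z [ 0.021  0.007 -1.   ]
jaw heading 81.5 spin (tool z down) 0.009 q6 0.23
```

View pics/s5.png

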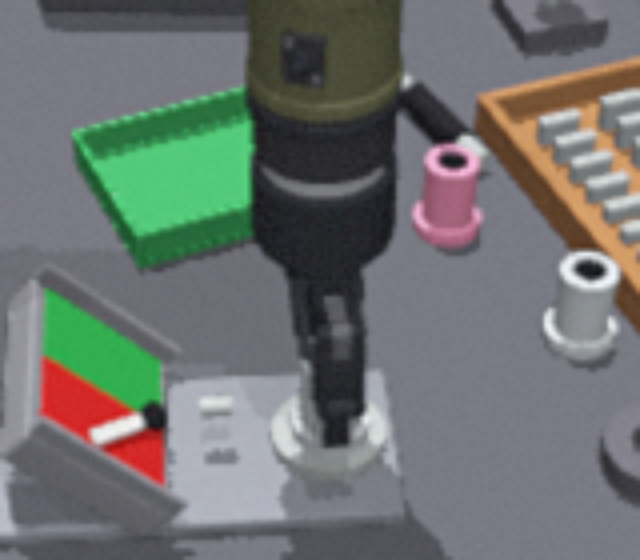

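View pics/w5.png

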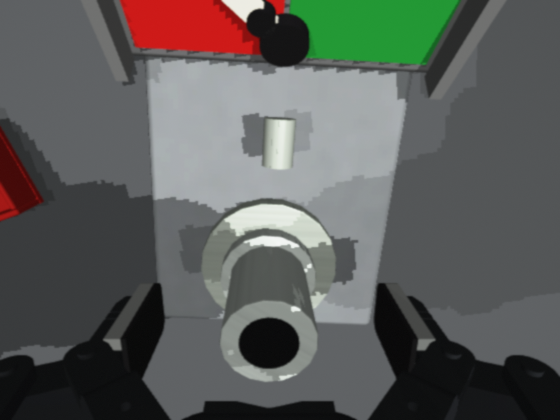

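The bushing stands centred between the open pads. I'll check the near tip's height before closing.

```bash
python3 - <<'E'
from h import *
d=grab('side')
o,r=ray(d,304,210)
for y in (.004,-.004): print(o+r*(y-o[1])/r[1])
E
```

```text
[0.54526805 0.004      0.05557309]
[ 0.54255352 -0.004       0.06433579]
```

```bash
python3 -m jog '{"fingers":[1,0,0,0,0,0,0,0],"travel":[[-2,0,6],[0,0,0],[0,0,0],[0,0,0],[0,0,0],[0,0,0],[0,0,0],[0,0,0]],"spin":[0,0,0,0,0,0,0,0]}' 40
python3 - <<'E'
from h import *
d=grab('side');w=grab('wrist','w6.png')
go(.554,.0455,.014,81)
cv2.imwrite('pics/s6.png',cv2.resize(d['frame'][100:240,220:380],None,fx=4,fy=4)[:,:,::-1])
E
```

```text
time: 9.1
tool_pos: [0.5586, 0.0463, 0.0125]
tcp_rot: [0.074, 0.997, 0.005, 0.014]
ft_force: [0.6, -0.1, -0.7]
width: 0.0343
tcp [0.5586 0.0463 0.0125] w 0.0341 t 9.2 F [-0.  -0.3 -1.5]
travel mm [ 4.3 -1.4 -1.6] tilt z [ 0.029  0.008 -1.   ]
jaw heading 81.5 spin (tool z down) 0.009 q6 0.23
```

View pics/s6.png

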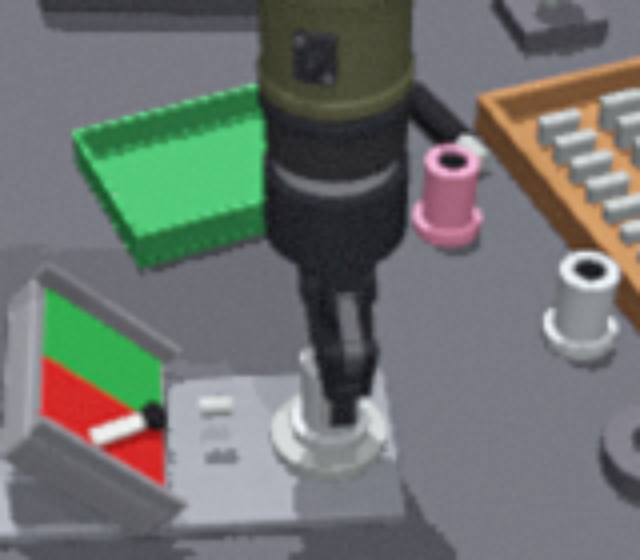

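View pics/w6.png

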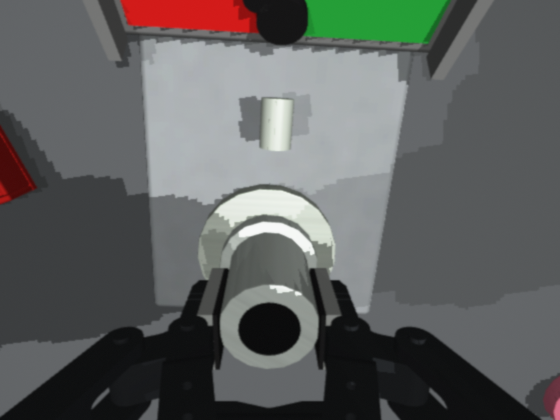

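Width 34 mm: the fingers stopped on the bushing, with pads on both sides of its body. I'll firm up the grip and lift.

```bash
python3 -m jog '{"fingers":[0,0,0,0,0,0],"travel":[[0,0,0],[0,0,-10],[0,0,-20],[0,0,-30],[0,0,-30],[0,0,0]],"spin":[0,0,0,0,0,0]}' 60
python3 - <<'E'
from h import *
d=grab('side');w=grab('wrist','w7.png')
go(.4957,-.3158,.1,None)
cv2.imwrite('pics/s7.png',cv2.resize(d['frame'][100:240,220:380],None,fx=4,fy=4)[:,:,::-1])
E
```

```text
time: 9.8
tool_pos: [0.5534, 0.0456, 0.1058]
tcp_rot: [0.074, 0.997, 0.005, 0.012]
ft_force: [1.1, 0.3, -1.4]
width: 0.0341
tcp [0.551  0.0454 0.1021] w 0.034 t 9.9 F [-0.4  1.  -3.7]
travel mm [   1.4 -365.4   -1.6] tilt z [ 0.019  0.007 -1.   ]
```

View pics/s7.png

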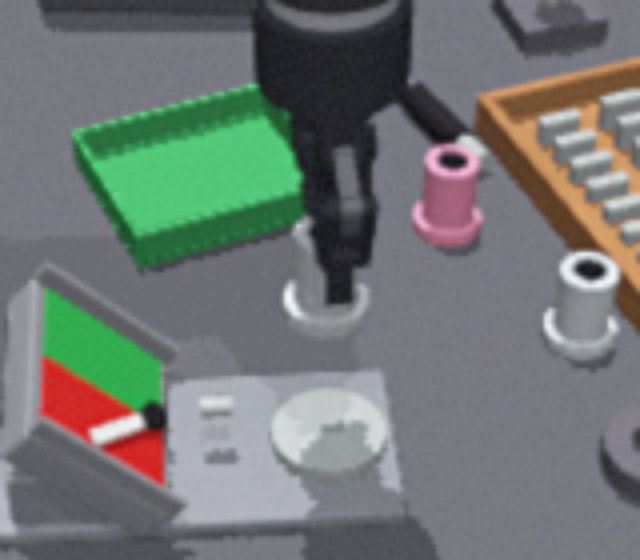

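View pics/w7.png

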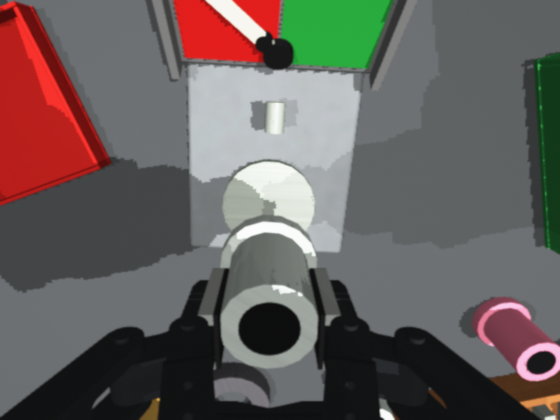

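The bushing is off the anvil and hangs upright in the grip (needle still on red). I'll carry it along tool -y to the large red tray.

```bash
python3 -m jog '{"fingers":[0,0,0,0,0,0,0,0],"travel":[[0,-25,0],[0,-45,0],[0,-45,0],[0,-45,0],[0,-45,0],[0,-45,0],[0,-45,0],[0,-45,0]],"spin":[0,0,0,0,0,0,0,0]}'
python3 - <<'E'
from h import *
go(.4957,-.3158,.05,None)
E
```

```text
time: 10.7
tool_pos: [0.493, -0.2941, 0.0854]
tcp_rot: [0.068, 0.998, 0.008, 0.001]
ft_force: [1.4, 0.7, -2.3]
width: 0.0338
tcp [ 0.493  -0.2941  0.0854] w 0.0338 t 10.7 F [ 1.4  0.7 -2.3]
travel mm [ -5.6 -21.7  35.1] tilt z [ 0.003  0.015 -1.   ]
```

```bash
python3 -m jog '{"fingers":[0,0,0,0,0],"travel":[[-6,-21,0],[0,0,0],[0,0,20],[0,0,20],[0,0,0]],"spin":[0,0,0,0,0]}'
python3 - <<'E'
from h import *
d=grab('side','s8.png');t=grab('top','t8.png')
go(.4957,-.3158,-.0055,None)
E
```

```text
time: 11.2
tool_pos: [0.4892, -0.3182, 0.0362]
tcp_rot: [0.072, 0.997, 0.01, -0.004]
ft_force: [-0.2, 0.8, -2.0]
width: 0.0335
tcp [ 0.4909 -0.3192  0.0388] w 0.0337 t 11.3 F [ 0.4 -0.9 -1.3]
travel mm [-4.5  3.3 44.3] tilt z [-0.004  0.019 -1.   ]
```

View pics/s8.png

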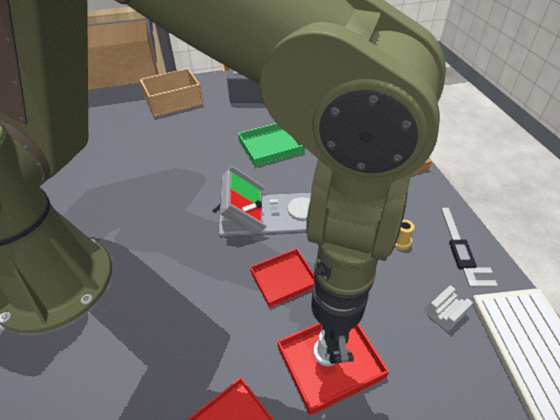

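View pics/t8.png

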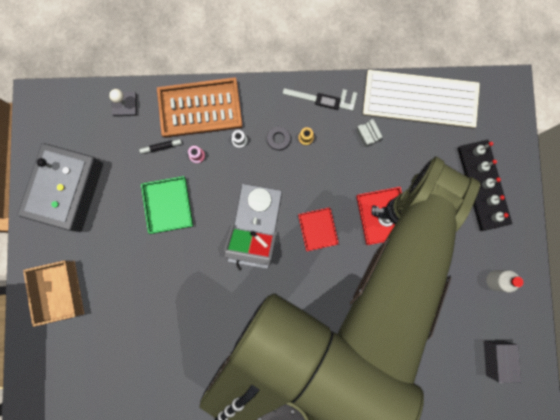

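The bushing hangs over the middle of the large red tray (side view 325,352). I'll lower it gently, watching the force.

```bash
python3 -m jog '{"fingers":[0,0,0,0],"travel":[[-4,3,15],[0,0,12],[0,0,8],[0,0,0]],"spin":[0,0,0,0]}'
python3 -c "
from h import *
go(.4957,-.3158,-.0055,None)"
```

```text
time: 11.7
tool_pos: [0.4975, -0.3153, 0.003]
tcp_rot: [0.071, 0.997, 0.009, -0.001]
ft_force: [-0.1, -0.5, -2.5]
width: 0.0342
tcp [ 0.4975 -0.3153  0.003 ] w 0.0342 t 11.7 F [-0.1 -0.5 -2.5]
travel mm [ 1.6 -0.9  8.5] tilt z [-0.001  0.017 -1.   ]
```

```bash
python3 -m jog '{"fingers":[0,0,0],"travel":[[0,0,4],[0,0,3],[0,0,3]],"spin":[0,0,0]}'
python3 -m jog '{"fingers":[0,0],"travel":[[0,0,2],[0,0,2]],"spin":[0,0]}'
python3 -c "
from h import *
d=grab('side');grab('wrist','w9.png')
cv2.imwrite('pics/s9.png',cv2.resize(d['frame'][280:420,250:410],None,fx=4,fy=4)[:,:,::-1])
go(.4957,-.3158,-.0055,None)"
```

```text
time: 12.0
tool_pos: [0.4978, -0.3155, -0.0053]
tcp_rot: [0.071, 0.997, 0.008, -0.001]
ft_force: [-11.8, 7.2, 39.8]
width: 0.034
time: 12.2
tool_pos: [0.498, -0.3154, -0.0051]
tcp_rot: [0.071, 0.997, 0.008, -0.0]
ft_force: [-6.5, 3.6, 14.3]
width: 0.0337
tcp [ 0.4979 -0.3154 -0.0051] w 0.034 t 12.3 F [-5.5  3.  14.2]
travel mm [ 2.2 -0.7  0.3] tilt z [ 0.001  0.016 -1.   ]
```

View pics/s9.png

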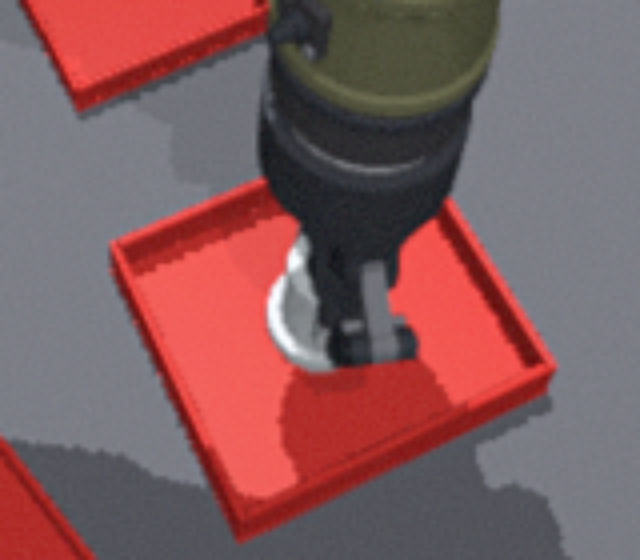

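View pics/w9.png

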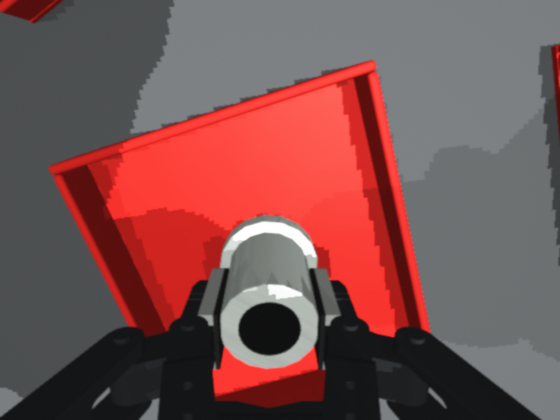

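The foot is on the tray floor: contact at z = -0.005, as expected from the 18 mm drop. I'll relax, then open the fingers.

```bash
python3 -m jog '{"fingers":[0,0,0.6,0.75,1,1,1,1],"travel":[[0,0,0],[0,0,-1],[0,0,0],[0,0,0],[0,0,0],[0,0,0],[0,0,0],[0,0,0]],"spin":[0,0,0,0,0,0,0,0]}'
python3 -c "
from h import *
grab('wrist','w10.png')"
```

```text
time: 13.1
tool_pos: [0.4994, -0.3168, -0.0026]
tcp_rot: [0.072, 0.997, 0.007, 0.002]
ft_force: [0.3, 0.1, 0.8]
width: 0.0854
```

View pics/w10.png

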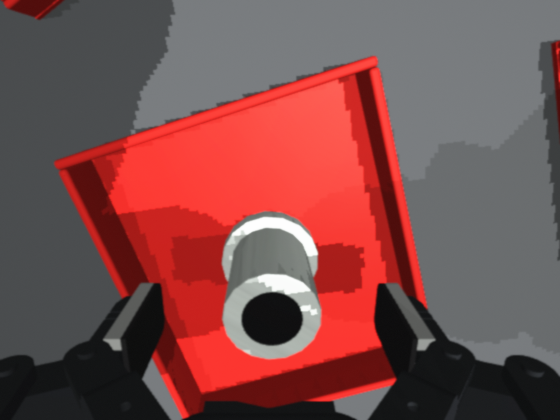

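The bushing stands free between the open pads (bore at 272,318). I'll retreat straight up, then towards the green side to clear the view.

```bash
python3 -m jog '{"fingers":[1,1,1,1,1,1,1],"travel":[[0,0,-20],[0,0,-30],[0,0,-40],[0,0,-40],[0,0,-40],[0,0,-40],[0,0,0]],"spin":[0,0,0,0,0,0,0]}'
python3 -m jog '{"fingers":[1,1,1,1,1],"travel":[[0,45,0],[0,45,0],[0,45,0],[0,45,0],[0,0,0]],"spin":[0,0,0,0,0]}'
python3 - <<'E'
from h import *
d=grab('side','s11.png');t=grab('top')
cv2.imwrite('pics/t11.png',cv2.resize(t['frame'][160:280,300:440],None,fx=4,fy=4)[:,:,::-1])
print(arm.get_state()['ft_force'].round(1))
E
```

```text
time: 13.85
tool_pos: [0.4966, -0.3186, 0.2131]
tcp_rot: [0.072, 0.997, 0.009, -0.001]
ft_force: [1.5, -0.8, -0.2]
width: 0.0856
time: 14.35
tool_pos: [0.524, -0.137, 0.2157]
tcp_rot: [0.074, 0.997, 0.008, 0.001]
ft_force: [-0.5, -1.0, 0.6]
width: 0.085
[ 0.3  0.6 -0. ]
```

View pics/s11.png

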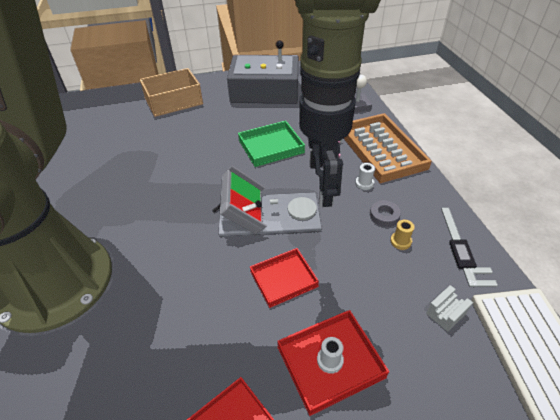

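View pics/t11.png

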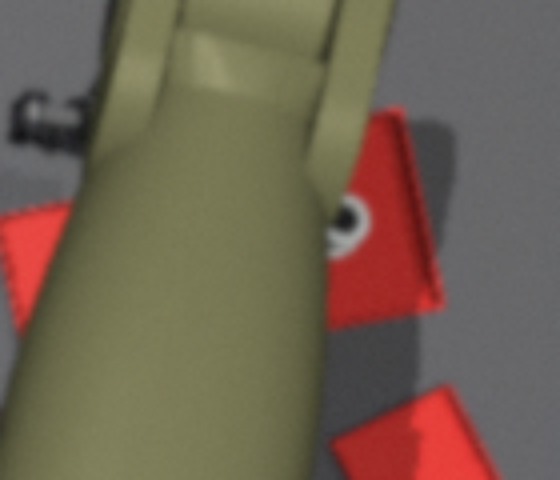

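The side view shows the bushing upright near the centre of the large red tray, with its bore at (332,345). The needle is still over red and the arm is clear. I'll do one numeric check, then hand in.

```bash
python3 - <<'E'
from h import *
d=arm.grab_frame('side')
p=onz(d,332,345,.059);v=p[:2]-[.4957,-.3158];a=np.radians(9.8)  # long side heading -80.2
print(p,'in tray: long',v@[np.cos(a-np.pi/2),np.sin(a-np.pi/2)],'short',v@[np.cos(a),np.sin(a)])
print('foot px predicted',proj(d,(p[0],p[1],.004)))
arm.finish_job()
E
```

```text
[ 0.49629311 -0.31356781  0.059     ] in tray: long -0.002098668764173882 short 0.0009643911913888407
foot px predicted (np.float64(329.6649158593108), np.float64(359.0629207679806))
the job is handed in; nothing more can be done
```

The needle rested in the red half in the side, top and wrist views. I set the bushing down in the largest red tray (147 x 130 mm measured; the other two red ones are about 106 x 92 mm) and released it. I handed the job in at about 14.5 s.

- **Last checks:** the bushing stands upright about 2 mm from the tray's centre. The fingers are open, the arm is clear and the force reads about 0 N.
- **What went wrong:** the first grasp closed on nothing, pressing on the bushing's top with about 6 N. The real fingertips sit roughly 25–30 mm higher than the reported TCP. I corrected the height from the camera images and the second grasp held.
- **Set-down force:** pressing the bushing onto the tray floor read about 40 N up on the wrist (42 N in total). That went through the held bushing, and I eased it before opening the fingers.
- **Top view:** the arm hid part of the tray in the last top picture, so the final position comes from the side view. The visible part of the top picture agrees with it.

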